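Set out the refill station on the bench mat

TASK

Set out the refill station on the rubber mat: stand the taller glass jar in the middle of the cork coaster and put the funnel mouth down over its cap, and put the flat tin in the middle of the caddy's closed lid. Stand the measuring cup on the mat halfway between the coaster and the caddy, and lay the clothes peg on its side on the mat halfway between the coaster and the bucket, pointing along the row; cup and peg belong centred on the line through coaster, caddy and bucket. Leave the short jar where it is, knock neither jar over, and leave everything let go and at rest.

Things in the scene. Friction and masses are not known exactly. Their poses are not given: they have to be found in the camera images.
- mat: Black rubber mat, 170 x 720 mm, 4 mm thick, fixed to the bench; coaster, caddy and bucket stand on it in a row along its long middle line. Origin at the centre of its underside (height 0). Its y axis runs along the row (its long side), its x axis across it, away from the robot; it lies turned by up to 6 degrees.
- coaster: Round cork coaster, 90 mm across, 8 mm thick, fixed at the middle of the mat. Origin at the centre of its underside, which is 4 mm above the bench (its top is 12 mm above the bench).
- caddy: Steel caddy, a box 120 mm across the row and 130 mm along it with a flat hinged lid (closed, 124 x 134 mm, no knob, hinge at the far side). Fixed on the mat 280 mm from the coaster, at the left or right end of the row. Origin at the centre of its underside, 4 mm above the bench; the top of the closed lid is 85 mm above that origin.
- bucket: Small navy plastic bucket, 150 mm across the rim, 150 mm high, with a wire bail handle hanging at the far side. Fixed on the mat 280 mm from the coaster, at the other end of the row from the caddy. Origin at the centre of its underside, 4 mm above the bench.
- jar: The tall glass jar, 66 mm across and 125 mm high with its screwed-on ribbed metal cap (60 mm across, the top 18 mm). Its glass wall is straight up to 99 mm. 0.3 kg or so. Stands upright on the bench. Origin at the centre of its underside, z up.
- short_jar: The short glass jar, same make and width, only 75 mm high. Not part of the job: it stays where it is. Origin at the centre of its underside.
- funnel: White plastic funnel standing mouth down, spout up, 40 g. Mouth 82 mm across outside, 76 inside, straight for 12 mm, then a cone up to the spout, a straight tube 18 mm across from 56 mm up to the top at 100 mm. Origin at the centre of the mouth's rim (underside), z up along the spout. Set over the jar its cone rests on the cap's edge, its origin about 104 mm above the jar's.
- tin: Flat round aluminium tin with a lid, 63 mm across, 35 mm high, about 0.12 kg. Origin at the centre of its underside, z up.
- cup: White plastic measuring cup, open at the top, no handle, 60 mm across the rim, narrower at the foot, 60 mm high, wall 3 mm, about 60 g. Stands upright. Origin at the centre of its underside, z up.
- peg: Wooden clothes peg lying on its side, 74 mm long, 12 mm wide, 10 mm high, 15 g. Origin at the centre of its underside; its y axis runs along its length, its x axis across it (the way to pinch it), z up.
Not all that is in view belongs to the job. What is meant by the caddy is not blue or turquoise, and is the larger of those in its own colour.

How it is judged:
At the end, for the whole second after the job is handed in: Jar upright on the coaster within 12 mm; funnel mouth down over its cap within 12 mm; tin on the caddy's lid within 15 mm of its middle; cup upright and peg flat on the mat, each within 15 mm along and across the row of its midpoint, peg within 15 degrees of the row; all at rest (horizontal distance between jar and coaster below 0.012 m and angle between jar's own z axis and vertical below 0.1 rad and z of jar in the frame of mat between 0.007 and 0.017 m and horizontal distance between funnel and jar below 0.012 m and angle between each of funnel, peg's own z axis and vertical below 0.2 rad and z of funnel in the frame of jar between 0.095 and 0.113 m and horizontal distance between tin and caddy below 0.015 m and angle between each of tin, cup's own z axis and vertical below 0.12 rad and z of tin in the frame of caddy between 0.079 and 0.091 m and ((y of caddy in the frame of mat above 0 m and y of cup in the frame of mat between 0.125 and 0.155 m) or (y of caddy in the frame of mat below 0 m and y of cup in the frame of mat between -0.155 and -0.125 m)) and x of cup in the frame of mat between -0.015 and 0.015 m and z of cup in the frame of mat between -0.001 and 0.009 m and ((y of bucket in the frame of mat above 0 m and y of peg in the frame of mat between 0.125 and 0.155 m) or (y of bucket in the frame of mat below 0 m and y of peg in the frame of mat between -0.155 and -0.125 m)) and x of peg in the frame of mat between -0.015 and 0.015 m and z of peg in the frame of mat between -0.002 and 0.01 m and angle between the y axis of peg and the y axis of mat, either way round below 0.26 rad and linear speed of each of jar, funnel, tin, cup, peg below 0.02 m/s and angular speed of each of jar, funnel, tin, cup, peg below 0.3 rad/s); the robot touches nothing.
It fails at once if the short jar is moved more than 25 mm (distance of short_jar from where it was at the start of the episode above 0.025 m).
It fails at once if a glass jar is knocked over (angle between any of jar, short_jar's own z axis and vertical above 0.7 rad).
It also fails if it takes over 131 s, if anything falls off the work surface, if the arm or the gripper's body presses on something with over 40 N, if the wrist force passes 120 N, or if a joint passes its speed limit or range.

ROBOT

A 6-joint arm with a two-finger parallel gripper is mounted at the origin on the work surface. World frame = base frame: x ahead of the robot, y to its left, z up, the work surface at z = 0. Lengths are in m, angles in rad, forces in N, time in s.
With the tool pointing down it reaches from about 0.35 to 0.975 m from the base axis. Payload 7.1 kg.
Tool frame: the origin (TCP) lies at the very end of the fingers, on their centre line; the grasp point (between the pads) lies 19 mm behind it; z points along the fingers, y is the line along which they close (so a half turn about z gives the same grasp; the last joint's range is limited). The gripper opens to 88 mm and grips with 3 to 60 N. Pads are 20 mm wide; open, the fingers measure 115 mm over their backs; the gripper's body (75 mm by 178 mm) begins 61 mm behind the grasp point.
Start: joints at [-0.019, 0.423, 1.63, -0, 1.089, -0.019], TCP at [0.625, 0, 0.223] pointing down, gripper open.
Joint ranges: [-3, 3], [-0.9, 2.11], [0.09, 2.58], [-1.31, 4.45], [0.11, 2.69], [-2.54, 2.54]. Speed limits (rad/s): [2.39, 2.39, 3.01, 3.14, 3.14, 3.14].

INTERFACE

Orientations are given as [roll, pitch, yaw] about the fixed x, y, z axes, in that order (R = Rz(yaw) Ry(pitch) Rx(roll)).
In Python, from station import ctrl, eyes gives the robot as it stands.
- The arm moves only by the shell command python3 -m creep 'ROWS'. ROWS is JSON, a list of rows, each an object with "claw": the finger opening in m, from 0 to 0.0878; "xyz": the shift along the tool's x, y, z in m, a list of three; "twist": the turn about the tool's z in degrees. In form: [{"claw": claw, "xyz": [tx, ty, tz], "twist": twist}, ...]. A call has 1 to 20 rows; each row is the pose to reach, as a shift and turn from the pose commanded when the call began, along the tool's axes at that moment; what a row does not reach only later rows make up. A row lasts 1/8 s, in which the tool goes at most 62.5 mm and 10.7 degrees, less where a joint would pass 70% of its speed; a pose out of reach is approached as far as the arm can. A call with a gripper value outside its range is refused whole. The fingers move at their own pace and stop on an object; the grip force is fixed at half the most. Time passes only in rows, so rows that repeat a pose let the fingers close. It gives the time, the measured TCP pose, the force, the opening and the grip force at its end, in the units of the state.
- ctrl.get_state(): the state, without advancing time (a new reading comes with each control period).
- eyes.snapshot(name): name is "scene" or "side" or "wrist"; returns a dict with "pixels" (400x640x3 uint8, blue, green, red), "vertical_fov" (degrees; the focal length in pixels is half the picture's height over the tangent of half this angle, whatever the lens; pixels are square), "cx", "cy" (the principal point, pixels), "origin" and "attitude" of the camera in the world; the wrist camera has in their place "mount" (4x4, takes a point from camera to tool coordinates, whose origin is the TCP and whose axes are the flange's). Camera axes: x right, y down, z forward; pixel columns grow to the right and rows downward; lengths in m; the calibration is good to about 2 mm. The wrist camera is an equidistant fisheye: a pixel r from the principal point sees the ray r / f radians off the axis. A picture is of the moment at which its call begins: read the wrist's pose just before it. There is no depth.
- ctrl.sign_off(): hands the job in; it is judged then, once.
The state is a dict: "time_s": time; "q": joint angles; "joint_velocities": joint speeds; "tau": joint torques, N m; "tcp_pos": TCP position; "tool_rot": TCP orientation; "contact_force": force on the tool from outside, world axes, zero at the start; "torque": the same for the moment, N m; "grip_width": opening from 0.0 (shut) to 1.0 (fully open); "grasp_force": force on a finger pad.
Only numpy, scipy, OpenCV 4.12 (cv2) and the standard library are available. Lean on these libraries where they do the work, as an engineer would, in place of code of your own. Each camera call takes 0.05 s, during which the arm holds its last target. There are 200 camera calls.

## Working session

There is one attempt and no reset: what is moved stays moved. The work goes in short steps, Python scripts to look and compute and a shell command to move; the robot and the scene stay as the last step left them, time stands still between calls to the robot, and variables do not carry over. Pictures are saved under pics/ and viewed, at most 14 in all, crops included, and the job is handed in when it is done.

```bash
ls; mkdir -p pics; python3 - <<'E'
from station import ctrl, eyes
import cv2, numpy as np
print(ctrl.get_state())
for n in ("scene","side","wrist"):
    s=eyes.snapshot(n); cv2.imwrite(f"pics/{n}0.png",s.pop("pixels")); print(n,s)
E
```

```text
pics
{'time_s': 0.0, 'q': array([-1.89959518e-02,  4.23811862e-01,  1.63070020e+00, -2.84862557e-05,
        1.08858175e+00, -1.90395860e-02]), 'joint_velocities': array([-9.54142754e-07,  9.36380972e-05, -7.94440553e-04, -2.78178438e-04,
       -7.50654880e-04, -1.66064071e-03]), 'tau': array([ 1.28069914e-03, -5.44622147e+01, -2.73670936e+01,  6.42951974e-02,
        2.27214623e-02, -1.51321510e-04]), 'tcp_pos': array([6.24442365e-01, 3.10271101e-05, 2.21915779e-01]), 'tool_rot': array([-3.14009130e+00, -3.36600607e-06,  1.57085319e+00]), 'contact_force': array([-0.08227566,  0.79330126, -0.63920623]), 'torque': array([-0.08290336, -0.03153849, -0.02537855]), 'grasp_force': 0.0, 'grip_width': 0.9977737179341628}
scene {'vertical_fov': 51.879801823651256, 'cx': 322.8818085172792, 'cy': 198.15088538459074, 'origin': array([0.97770472, 0.84483912, 0.88493888]), 'attitude': array([-2.34255838, -0.01217079,  2.40606653])}
side {'vertical_fov': 43.54802232941942, 'cx': 320.8546070280291, 'cy': 197.55144542718566, 'origin': array([-0.00712362, -1.20155774,  0.96744928]), 'attitude': array([-2.13206457, -0.01411175, -0.26916278])}
wrist {'vertical_fov': 65.70646984690485, 'cx': 316.63110241841497, 'cy': 195.4495864623568, 'mount': array([[-1.34661038e-05, -9.65900117e-01, -2.58914972e-01,
         7.00708293e-02],
       [ 9.99999439e-01,  2.61138212e-04, -1.02620379e-03,
        -7.50426618e-04],
       [ 1.05882295e-03, -2.58914841e-01,  9.65899572e-01,
        -1.62812971e-01],
       [ 0.00000000e+00,  0.00000000e+00,  0.00000000e+00,
         1.00000000e+00]])}
```

View pics/scene0.png

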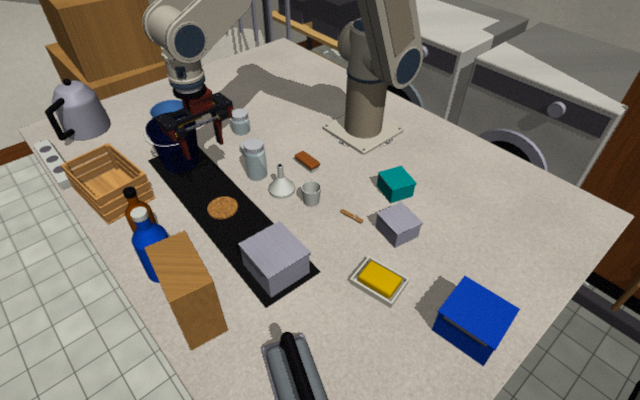

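View pics/side0.png

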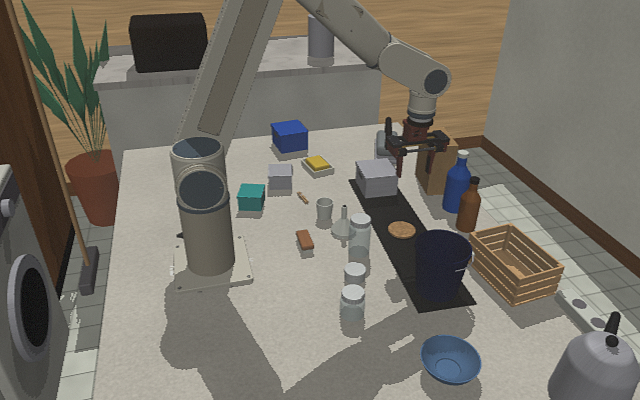

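View pics/wrist0.png

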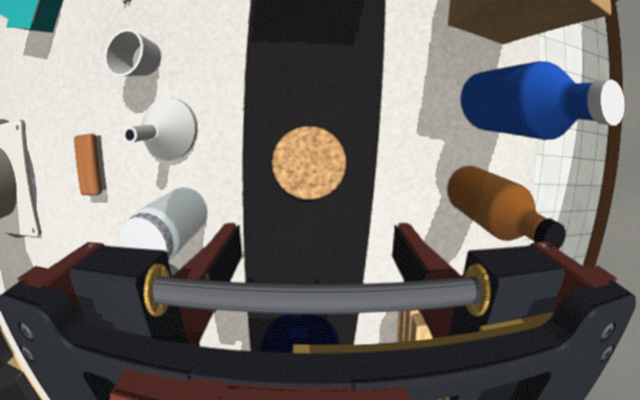

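```bash
python3 - <<'E'
import cv2, numpy as np
a=cv2.imread("pics/side0.png")[180:330,230:430]; b=cv2.imread("pics/scene0.png")[80:230,210:410]
cv2.imwrite("pics/crop0.png",np.vstack([cv2.resize(x,None,fx=2,fy=2,interpolation=cv2.INTER_CUBIC) for x in (a,b)]).reshape(600,400,3) if 0 else np.hstack([cv2.resize(x,None,fx=2,fy=2,interpolation=cv2.INTER_CUBIC) for x in (a,b)]))
E
```

```text
(no output)
```

View pics/crop0.png

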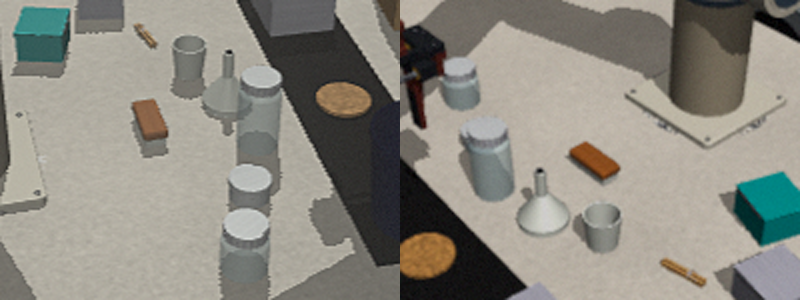

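```bash
cat > h.py <<'E'
import numpy as np, cv2
from scipy.spatial.transform import Rotation as R
from station import ctrl, eyes
def snap(n):
    st=ctrl.get_state(); s=eyes.snapshot(n); s['name']=n
    s['f']=200/np.tan(np.radians(s['vertical_fov'])/2)
    if n=='wrist':
        T=np.eye(4); T[:3,:3]=R.from_euler('xyz',st['tool_rot']).as_matrix(); T[:3,3]=st['tcp_pos']
        M=T@s['mount']; s['Rm'],s['o']=M[:3,:3],M[:3,3]
    else: s['Rm'],s['o']=R.from_euler('xyz',s['attitude']).as_matrix(),np.array(s['origin'])
    return s
def ray(s,u,v):
    d=np.array([u-s['cx'],v-s['cy']])/s['f']
    if s['name']=='wrist':
        r=np.linalg.norm(d)+1e-12; c=np.r_[d/r*np.sin(r),np.cos(r)]
    else: c=np.r_[d,1]; c/=np.linalg.norm(c)
    return s['Rm']@c
def onz(s,u,v,z):
    d=ray(s,u,v); return s['o']+d*(z-s['o'][2])/d[2]
def proj(s,p):
    c=s['Rm'].T@(np.array(p)-s['o'])
    if s['name']=='wrist':
        r=np.hypot(*c[:2])+1e-12; k=c[:2]/r*np.arctan2(r,c[2])
    else: k=c[:2]/c[2]
    return k*s['f']+[s['cx'],s['cy']]
def tool(p,tw=0):   # target TCP xyz -> shift in the tool axes
    st=ctrl.get_state(); M=R.from_euler('xyz',st['tool_rot']).as_matrix()
    return M.T@(np.array(p)-st['tcp_pos'])
def tri(*oruv):
    A=np.zeros((3,3)); b=np.zeros(3)
    for s,u,v in oruv:
        d=ray(s,u,v); P=np.eye(3)-np.outer(d,d); A+=P; b+=P@s['o']
    return np.linalg.solve(A,b)
E
python3 - <<'E'
from h import *
np.set_printoptions(precision=3,suppress=True)
a,b,w=snap('scene'),snap('side'),snap('wrist')
for n,z,p,q in [('jar',.125,(254,145),(360,218)),('short',.075,(240,112),(353,291)),('tin',.035,None,(355,267)),('funnel',.1,(280,166),(344.5,206)),
 ('cup',.06,(311,186),(325,201.5)),('peg',.01,(351.5,216),(303,197.5)),('coaster',.012,(222,208),(402,229)),('caddy',.089,(275,247),(377,167))]:
    print(n,p and onz(a,*p,z),onz(b,*q,z),p and tri((a,*p),(b,*q)))
# mat in wrist: dark column edges; coaster by colour in all views
for s in (a,b,w):
    h=cv2.cvtColor(s['pixels'],cv2.COLOR_BGR2HSV)
    m=cv2.inRange(h,(8,90,120),(25,255,255))
    n,l,st,c=cv2.connectedComponentsWithStats(m)
    for i in range(1,n):
        if st[i,4]>150: print(s['name'],st[i],c[i],onz(s,*c[i],.012))
E
```

```text
jar [ 0.448 -0.039  0.125] [ 0.443 -0.051  0.125] [ 0.445 -0.045  0.12 ]
short [ 0.338 -0.291  0.075] [ 0.342 -0.294  0.075] [ 0.34  -0.292  0.074]
tin None [ 0.395 -0.16   0.035] None
funnel [0.433 0.067 0.1  ] [0.431 0.058 0.1  ] [0.432 0.064 0.097]
cup [0.393 0.161 0.06 ] [0.396 0.159 0.06 ] [0.395 0.161 0.06 ]
peg [0.354 0.296 0.01 ] [0.349 0.279 0.01 ] [0.35  0.291 0.003]
coaster [0.62  0.02  0.012] [0.616 0.009 0.012] [0.619 0.015 0.007]
caddy [0.626 0.295 0.089] [0.632 0.295 0.089] [0.629 0.295 0.09 ]
scene [ 49   0  55   9 275] [70.716  2.629] [ 0.374 -1.999  0.012]
scene [290  20  48  27 311] [313.588  32.479] [-0.424 -0.76   0.012]
scene [ 45  43 120  46 897] [97.799 68.654] [ 0.564 -1.086  0.012]
scene [  61  143   94   81 2853] [106.502 182.704] [ 0.83  -0.314  0.012]
scene [295 151  25  17 185] [307.276 158.816] [0.28  0.011 0.012]
scene [207 197  30  21 500] [222.112 207.12 ] [0.618 0.017 0.012]
scene [ 145  231   68   80 2847] [177.865 266.799] [0.82  0.127 0.012]
scene [358 260  44  39 885] [380.565 278.148] [0.454 0.5   0.012]
side [ 12   0  22  45 307] [21.58  17.91
[... 442 characters left out ...]
.981  0.012]
side [306 155  23  14 189] [316.942 161.476] [0.468 0.528 0.012]
side [388 221  27  16 334] [401.272 228.725] [0.615 0.011 0.012]
side [470 223  94  57 511] [514.834 256.389] [ 0.894 -0.209  0.012]
side [297 230  16  17 178] [304.489 237.955] [0.296 0.04  0.012]
wrist [590   0  21  15 172] [603.006   4.855] [1.122 0.314 0.012]
wrist [ 272  126   74   73 4225] [308.367 162.266] [0.613 0.012 0.012]
wrist [  74  134   24   61 1059] [ 85.599 164.47 ] [0.276 0.018 0.012]
wrist [ 492  183   46   40 1122] [512.627 202.255] [ 0.908 -0.04   0.012]
wrist [143 266  14  49 232] [147.931 290.931] [ 0.354 -0.188  0.012]
wrist [ 294  310  229   42 2150] [415.678 336.988] [ 0.783 -0.267  0.012]
```

```bash
python3 -m creep '[{"claw":0.05,"xyz":[0.25,-0.272,0.02],"twist":0},{"claw":0.05,"xyz":[0.25,-0.272,0.02],"twist":0},{"claw":0.05,"xyz":[0.25,-0.272,0.02],"twist":0},{"claw":0.05,"xyz":[0.25,-0.272,0.02],"twist":0},{"claw":0.05,"xyz":[0.25,-0.272,0.02],"twist":0},{"claw":0.05,"xyz":[0.25,-0.272,0.02],"twist":0},{"claw":0.05,"xyz":[0.25,-0.272,0.02],"twist":0},{"claw":0.05,"xyz":[0.25,-0.272,0.02],"twist":0},{"claw":0.05,"xyz":[0.25,-0.272,0.02],"twist":0},{"claw":0.05,"xyz":[0.25,-0.272,0.02],"twist":0}]'
cat > comp.py <<'E'
from h import *
np.set_printoptions(precision=4,suppress=True)
import sys
def comps(s,lo,hi,z,amin=100):
    m=cv2.inRange(cv2.cvtColor(s['pixels'],cv2.COLOR_BGR2HSV),lo,hi)
    for c in cv2.findContours(m,cv2.RETR_EXTERNAL,cv2.CHAIN_APPROX_NONE)[0]:
        if cv2.contourArea(c)<amin: continue
        P=np.array([onz(s,*p,z)[:2] for p in c[:,0].astype(float)],np.float32)
        (x,y),wh,a=cv2.minAreaRect(P); print(s['name'],cv2.boundingRect(c),'ctr',x,y,'wh',wh,'ang',a)
E
python3 - <<'E'
from comp import *
s=snap('wrist'); cv2.imwrite('pics/w1.png',s['pixels']); print(ctrl.get_state()['time_s'],ctrl.get_state()['tcp_pos'])
comps(s,(8,90,120),(25,255,255),.01)
E
```

```text
time_s: 1.55
tcp_pos: [0.3539, 0.2493, 0.2027]
tool_rot: [3.141, 0.0, 1.569]
contact_force: [0.0, 0.7, 0.1]
grip_width: 0.569
grasp_force: 0.0
1.6 [0.3537 0.2493 0.2026]
wrist (216, 313, 294, 39) ctr 0.4401465058326721 0.014510592445731163 wh (0.07595870643854141, 0.4935941696166992) ang 89.94891357421875
wrist (416, 270, 10, 52) ctr 0.50030916929245 0.07560370862483978 wh (0.013001687824726105, 0.09071609377861023) ang 7.562288284301758
wrist (208, 270, 15, 53) ctr 0.2062528282403946 0.074723020195961 wh (0.09182285517454147, 0.02003619819879532) ang 87.75642395019531
wrist (391, 0, 52, 5) ctr 0.4734511375427246 0.4630143344402313 wh (0.06668487191200256, 0.005867930129170418) ang 7.894899845123291
```

View pics/w1.png

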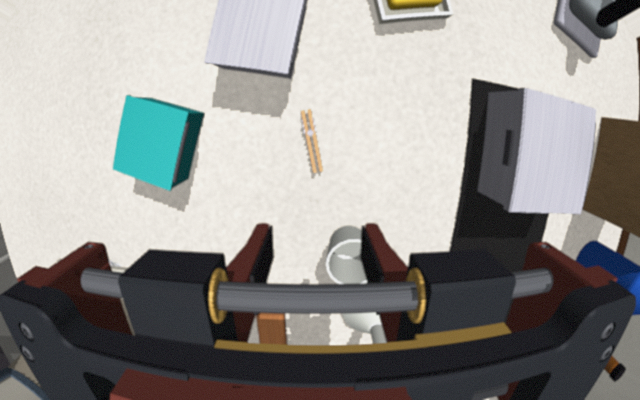

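```bash
python3 - <<'E'
from comp import *
s=snap('wrist')
comps(s,(8,60,110),(25,255,255),.01,60)
for p in [(304,110),(318,175)]: print('peg',onz(s,*p,.01))
for p in [(525,90),(595,107),(583,213),(512,210)]: print('lid',onz(s,*p,.089))
for p in [(205,63),(290,76),(303,0),(220,0)]: print('graybox',onz(s,*p,.06))
for p in [(203,113),(172,188)]: print('teal',onz(s,*p,.06))
for p in [(473,80),(455,250)]: print('mat edge',onz(s,*p,.004))
E
```

```text
wrist (215, 313, 295, 40) ctr 0.43957212567329407 0.014344977214932442 wh (0.07717768847942352, 0.49617859721183777) ang 89.9361343383789
wrist (415, 270, 11, 53) ctr 0.4995555281639099 0.07491733133792877 wh (0.014664147049188614, 0.0925801545381546) ang 7.47870397567749
wrist (208, 269, 15, 54) ctr 0.2065245807170868 0.07554957270622253 wh (0.09366393089294434, 0.02026962675154209) ang 86.5602798461914
wrist (301, 111, 16, 62) ctr 0.3435305058956146 0.287911057472229 wh (0.005219751503318548, 0.072357676923275) ang 10.833128929138184
wrist (308, 109, 15, 63) ctr 0.3504740297794342 0.2895110845565796 wh (0.004669692367315292, 0.0732109546661377) ang 10.90176010131836
wrist (390, 0, 53, 6) ctr 0.472926527261734 0.4623963236808777 wh (0.06741645932197571, 0.007036903407424688) ang 7.8613080978393555
peg [0.3384 0.3245 0.01  ]
peg [0.3542 0.2489 0.01  ]
lid [0.5681 0.3577 0.089 ]
lid [0.6905 0.3558 0.089 ]
lid [0.6922 0.2216 0.089 ]
lid [0.5648 0.2286 0.089 ]
graybox [0.2398 0.3767 0.06  ]
graybox [0.327  0.3577 0.06  ]
graybox [0.3395 0.4377 0.06  ]
graybox [0.2542 0.4447 0.06  ]
teal [0.2369 0.3247 0.06  ]
teal [0.1942 0.2462 0.06  ]
mat edge [0.5485 0.3717 0.004 ]
mat edge [0.5434 0.1442 0.004 ]
```

```bash
python3 -m creep '[{"claw":0.04,"xyz":[0.039,-0.0067,0.03],"twist":-11},{"claw":0.04,"xyz":[0.039,-0.0067,0.08],"twist":-11},{"claw":0.04,"xyz":[0.039,-0.0067,0.13],"twist":-11},{"claw":0.04,"xyz":[0.039,-0.0067,0.17],"twist":-11},{"claw":0.04,"xyz":[0.039,-0.0067,0.19],"twist":-11},{"claw":0.04,"xyz":[0.039,-0.0067,0.199],"twist":-11},{"claw":0.04,"xyz":[0.039,-0.0067,0.199],"twist":-11},{"claw":0.0,"xyz":[0.039,-0.0067,0.199],"twist":-11},{"claw":0.0,"xyz":[0.039,-0.0067,0.199],"twist":-11},{"claw":0.0,"xyz":[0.039,-0.0067,0.199],"twist":-11},{"claw":0.0,"xyz":[0.039,-0.0067,0.199],"twist":-11},{"claw":0.0,"xyz":[0.039,-0.0067,0.199],"twist":-11}]'
```

```text
time_s: 3.15
tcp_pos: [0.3466, 0.2893, 0.0042]
tool_rot: [3.141, -0.0, 1.763]
contact_force: [-0.9, -0.5, 6.3]
grip_width: 0.132
grasp_force: 30.0
```

```bash
python3 -m creep '[{"claw":0.0,"xyz":[0,0,-0.06],"twist":0},{"claw":0.0,"xyz":[0,0,-0.12],"twist":0},{"claw":0.0,"xyz":[-0.04,0.01,-0.17],"twist":5},{"claw":0.0,"xyz":[-0.459,0.178,-0.196],"twist":13.5},{"claw":0.0,"xyz":[-0.459,0.178,-0.196],"twist":13.5},{"claw":0.0,"xyz":[-0.459,0.178,-0.196],"twist":13.5},{"claw":0.0,"xyz":[-0.459,0.178,-0.196],"twist":13.5},{"claw":0.0,"xyz":[-0.459,0.178,-0.196],"twist":13.5},{"claw":0.0,"xyz":[-0.459,0.178,-0.196],"twist":13.5},{"claw":0.0,"xyz":[-0.459,0.178,-0.196],"twist":13.5},{"claw":0.0,"xyz":[-0.459,0.178,-0.196],"twist":13.5},{"claw":0.0,"xyz":[-0.459,0.178,-0.196],"twist":13.5},{"claw":0.0,"xyz":[-0.459,0.178,-0.196],"twist":13.5},{"claw":0.0,"xyz":[-0.459,0.178,-0.196],"twist":13.5},{"claw":0.0,"xyz":[-0.459,0.178,-0.196],"twist":13.5}]'
python3 - <<'E'
from comp import *
s=snap('wrist'); cv2.imwrite('pics/w2.png',s['pixels'])
comps(s,(8,60,110),(25,255,255),.012,500)
E
```

```text
time_s: 5.03
tcp_pos: [0.6083, -0.1265, 0.1998]
tool_rot: [-3.141, -0.0, 1.528]
contact_force: [-0.8, 0.1, 0.2]
grip_width: 0.135
grasp_force: 30.0
wrist (322, 331, 124, 22) ctr 0.7010903358459473 -0.3836281895637512 wh (0.026290375739336014, 0.19375385344028473) ang 89.20576477050781
wrist (449, 298, 62, 47) ctr 0.8548132181167603 -0.3668292462825775 wh (0.11209365725517273, 0.08162511885166168) ang 0.01760757341980934
wrist (426, 188, 141, 91) ctr 0.8682037591934204 -0.2185613512992859 wh (0.24563340842723846, 0.1314137578010559) ang 5.388842582702637
wrist (319, 177, 10, 107) ctr 0.6117601990699768 -0.19884425401687622 wh (0.1405140459537506, 0.010488659143447876) ang 86.9991226196289
wrist (305, 177, 10, 108) ctr 0.5955976843833923 -0.19895943999290466 wh (0.14205214381217957, 0.010570370592176914) ang 87.4457778930664
wrist (523, 52, 42, 36) ctr 0.9233043789863586 0.015150504186749458 wh (0.08437079936265945, 0.046906065195798874) ang 9.940908432006836
wrist (65, 52, 22, 67) ctr 0.27399885654449463 0.022897018119692802 wh (0.09286747872829437, 0.04289714992046356) ang 89.2189712524414
wrist (277, 18, 81, 77) ctr 0.613410234451294 0.01132795587182045 wh (0.08969438076019287, 0.08965819329023361) ang 87.5426025390625
```

View pics/w2.png

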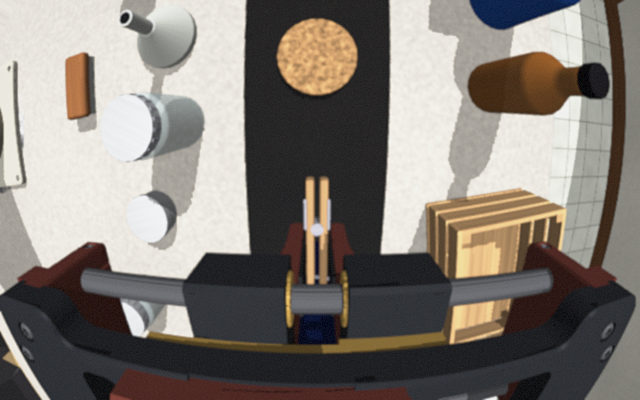

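```bash
python3 - <<'E'
from comp import *
s=snap('wrist'); g=cv2.cvtColor(s['pixels'],cv2.COLOR_BGR2GRAY); L=[];Rr=[]
for v in range(5,220,5):
    d=np.where(g[v,200:440]<70)[0]+200
    if v<215: L.append(onz(s,d[0]-.5,v,.004)[:2]); 
    if v<180: Rr.append(onz(s,d[-1]+.5,v,.004)[:2])
for E in (L,Rr):
    E=np.array(E); k=np.polyfit(E[:,1],E[:,0],1); r=E[:,0]-np.polyval(k,E[:,1]); print('x=',k,'deg',np.degrees(np.arctan(k[0])),'x at y=.012',np.polyval(k,.012),'rms',r.std())
print('peg end',onz(s,317,179,.204),onz(s,305,179,.204),onz(s,328,179,.204))
def circ(box,lo,hi,z):
    x0,y0,x1,y1=box; m=np.zeros(g.shape,np.uint8); m[y0:y1,x0:x1]=cv2.inRange(g[y0:y1,x0:x1],lo,hi)
    h=cv2.cvtColor(s['pixels'],cv2.COLOR_BGR2HSV)
for n,p,z in [('cap',(131,127),.125),('tin',(151,217),.035),('spout',(126,18),.1)]: print(n,onz(s,*p,z))
for p,q,z in [((100,127),(161,127),.125),((127,217),(176,217),.035)]: print(onz(s,*p,z)-onz(s,*q,z))
E
```

```text
x= [0.0512 0.5292] deg 2.931456082961475 x at y=.012 0.529849175948466 rms 0.00033991382401931975
x= [0.0537 0.6961] deg 3.0722485811416207 x at y=.012 0.6966971373080528 rms 0.00032740249793129203
peg end [ 0.6093 -0.0904  0.204 ] [ 0.603  -0.0901  0.204 ] [ 0.615  -0.0906  0.204 ]
cap [ 0.4499 -0.0524  0.125 ]
tin [ 0.3999 -0.1635  0.035 ]
spout [0.4303 0.0587 0.1   ]
[-0.0677  0.0085  0.    ]
[-0.0748  0.0013  0.    ]
```

```bash
python3 -m creep '[{"claw":0.0,"xyz":[-0.0014,-0.0022,0.06],"twist":0},{"claw":0.0,"xyz":[-0.0014,-0.0022,0.12],"twist":0},{"claw":0.0,"xyz":[-0.0014,-0.0022,0.165],"twist":0},{"claw":0.0,"xyz":[-0.0014,-0.0022,0.185],"twist":0},{"claw":0.0,"xyz":[-0.0014,-0.0022,0.1915],"twist":0},{"claw":0.0,"xyz":[-0.0014,-0.0022,0.1915],"twist":0},{"claw":0.04,"xyz":[-0.0014,-0.0022,0.1915],"twist":0},{"claw":0.04,"xyz":[-0.0014,-0.0022,0.1915],"twist":0},{"claw":0.04,"xyz":[-0.0014,-0.0022,0.1915],"twist":0},{"claw":0.05,"xyz":[-0.0014,-0.0022,0.14],"twist":0},{"claw":0.07,"xyz":[-0.0014,-0.0022,0.08],"twist":0},{"claw":0.0878,"xyz":[-0.0014,-0.0022,0.02],"twist":0},{"claw":0.0878,"xyz":[-0.0014,-0.0022,-0.0],"twist":0}]'
python3 - <<'E'
from comp import *
print(tool((.395,.105,.2))) # view pose for cup
E
```

```text
time_s: 6.75
tcp_pos: [0.6083, -0.1293, 0.2043]
tool_rot: [3.135, 0.001, 1.527]
contact_force: [0.1, 0.1, -0.3]
grip_width: 0.871
grasp_force: 0.0
[ 0.2248 -0.2233  0.0026]
```

```bash
python3 -m creep '[{"claw":0.0878,"xyz":[0.224,-0.221,0.0],"twist":0},{"claw":0.0878,"xyz":[0.224,-0.221,0.0],"twist":0},{"claw":0.0878,"xyz":[0.224,-0.221,0.0],"twist":0},{"claw":0.0878,"xyz":[0.224,-0.221,0.0],"twist":0},{"claw":0.0878,"xyz":[0.224,-0.221,0.0],"twist":0},{"claw":0.0878,"xyz":[0.224,-0.221,0.0],"twist":0},{"claw":0.0878,"xyz":[0.224,-0.221,0.0],"twist":0},{"claw":0.0878,"xyz":[0.224,-0.221,0.0],"twist":0},{"claw":0.0878,"xyz":[0.224,-0.221,0.0],"twist":0}]'
python3 - <<'E'
from comp import *
s=snap('wrist'); cv2.imwrite('pics/w3.png',s['pixels'][:300])
E
```

```text
time_s: 7.88
tcp_pos: [0.3961, 0.1038, 0.1996]
tool_rot: [3.142, 0.0, 1.525]
contact_force: [-0.7, -0.6, 0.3]
grip_width: 1.001
grasp_force: 0.0
```

View pics/w3.png

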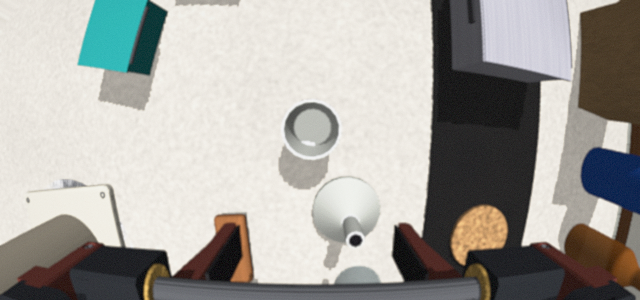

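```bash
python3 - <<'E'
from comp import *
s=snap('wrist')
for n,p,z in [('cup',(312,130),.06),('cl',(284,130),.06),('cr',(341,130),.06),('spout',(355,240),.1),('mouth',(346.5,210),.006),('ml',(312,210),.006),('mr',(381,210),.006)]: print(n,onz(s,*p,z))
print(tool((*onz(s,312,130,.06)[:2],.028)))
E
```

```text
cup [0.3929 0.1587 0.06  ]
cl [0.3656 0.1602 0.06  ]
cr [0.4211 0.1576 0.06  ]
spout [0.4284 0.0594 0.1   ]
mouth [0.429  0.0585 0.006 ]
ml [0.3873 0.0605 0.006 ]
mr [0.4716 0.0564 0.006 ]
[ 0.0546 -0.0054  0.1716]
```

```bash
python3 -m creep '[{"claw":0.0878,"xyz":[0.0546,-0.0054,0.02],"twist":0},{"claw":0.0878,"xyz":[0.0546,-0.0054,0.07],"twist":0},{"claw":0.0878,"xyz":[0.0546,-0.0054,0.12],"twist":0},{"claw":0.0878,"xyz":[0.0546,-0.0054,0.155],"twist":0},{"claw":0.0878,"xyz":[0.0546,-0.0054,0.1736],"twist":0},{"claw":0.0878,"xyz":[0.0546,-0.0054,0.1736],"twist":0},{"claw":0.02,"xyz":[0.0546,-0.0054,0.1736],"twist":0},{"claw":0.02,"xyz":[0.0546,-0.0054,0.1736],"twist":0},{"claw":0.02,"xyz":[0.0546,-0.0054,0.1736],"twist":0},{"claw":0.02,"xyz":[0.0546,-0.0054,0.1736],"twist":0},{"claw":0.02,"xyz":[0.0546,-0.0054,0.1736],"twist":0}]'
```

```text
time_s: 9.35
tcp_pos: [0.3929, 0.1595, 0.0267]
tool_rot: [3.14, -0.001, 1.527]
contact_force: [0.6, 0.2, 7.9]
grip_width: 0.655
grasp_force: 30.0
```

```bash
python3 -m creep '[{"claw":0.02,"xyz":[0,0,-0.05],"twist":0},{"claw":0.02,"xyz":[0,0.02,-0.1],"twist":0},{"claw":0.02,"xyz":[0.0021,0.07,-0.1],"twist":0},{"claw":0.02,"xyz":[0.0021,0.12,-0.1],"twist":0},{"claw":0.02,"xyz":[0.0021,0.17,-0.1],"twist":0},{"claw":0.02,"xyz":[0.0021,0.215,-0.09],"twist":0},{"claw":0.02,"xyz":[0.0021,0.2278,-0.06],"twist":0},{"claw":0.02,"xyz":[0.0021,0.2278,-0.03],"twist":0},{"claw":0.02,"xyz":[0.0021,0.2278,-0.012],"twist":0},{"claw":0.02,"xyz":[0.0021,0.2278,-0.005],"twist":0},{"claw":0.02,"xyz":[0.0021,0.2278,-0.0045],"twist":0},{"claw":0.02,"xyz":[0.0021,0.2278,-0.0045],"twist":0},{"claw":0.07,"xyz":[0.0021,0.2278,-0.0045],"twist":0},{"claw":0.0878,"xyz":[0.0021,0.2278,-0.0045],"twist":0},{"claw":0.0878,"xyz":[0.0021,0.2278,-0.0045],"twist":0},{"claw":0.0878,"xyz":[0.0021,0.2278,-0.0045],"twist":0}]'
```

```text
time_s: 11.35
tcp_pos: [0.62, 0.1515, 0.0306]
tool_rot: [3.142, -0.0, 1.527]
contact_force: [-0.1, -1.0, 0.3]
grip_width: 0.997
grasp_force: 0.0
```

```bash
python3 -m creep '[{"claw":0.0878,"xyz":[0,0,-0.05],"twist":0},{"claw":0.0878,"xyz":[0,0,-0.11],"twist":0},{"claw":0.0878,"xyz":[-0.02,-0.01,-0.17],"twist":0},{"claw":0.0878,"xyz":[-0.259,-0.1626,-0.17],"twist":0},{"claw":0.0878,"xyz":[-0.259,-0.1626,-0.17],"twist":0},{"claw":0.0878,"xyz":[-0.259,-0.1626,-0.17],"twist":0},{"claw":0.0878,"xyz":[-0.259,-0.1626,-0.17],"twist":0},{"claw":0.0878,"xyz":[-0.259,-0.1626,-0.17],"twist":0},{"claw":0.0878,"xyz":[-0.259,-0.1626,-0.17],"twist":0},{"claw":0.0878,"xyz":[-0.259,-0.1626,-0.17],"twist":0},{"claw":0.0878,"xyz":[-0.259,-0.1626,-0.17],"twist":0},{"claw":0.0878,"xyz":[-0.259,-0.1626,-0.17],"twist":0}]'
python3 - <<'E'
from comp import *
s=snap('wrist'); cv2.imwrite('pics/w4.png',s['pixels'][:300])
E
```

```text
time_s: 12.85
tcp_pos: [0.4467, -0.0994, 0.2005]
tool_rot: [-3.141, -0.0, 1.529]
contact_force: [0.8, -0.8, -0.2]
grip_width: 0.999
grasp_force: 0.0
```

View pics/w4.png

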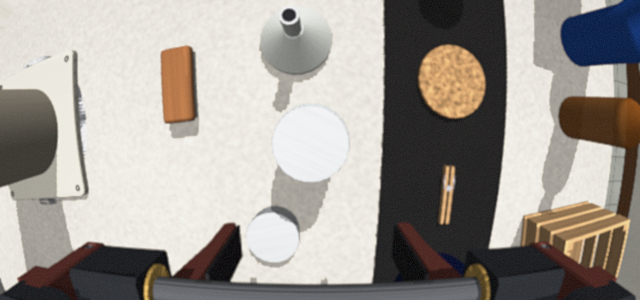

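```bash
python3 - <<'E'
from comp import *
s=snap('wrist')
for n,p,z in [('cap',(311.5,143),.125),('cl',(273,143),.125),('cr',(350,143),.125),('tin',(273,236),.035),('tl',(247,236),.035),('tr',(299,236),.035),('peg0',(449,166),.012),('peg1',(446,223),.012),('spout',(290,15),.1),('coaster',(452,81),.012)]: print(n,onz(s,*p,z))
print(tool((*onz(s,311.5,143,.125)[:2],.061)))
c,u=np.array([.6133,.012]),np.array([.0523,.9986])
P=(onz(s,449,166,.012)+onz(s,446,223,.012))[:2]/2-c; print('peg along',P@u,'across',P@[u[1],-u[0]])
E
```

```text
cap [ 0.4437 -0.0514  0.125 ]
cl [ 0.4139 -0.0499  0.125 ]
cr [ 0.4734 -0.0525  0.125 ]
tin [ 0.3925 -0.1636  0.035 ]
tl [ 0.3616 -0.1629  0.035 ]
tr [ 0.4225 -0.1646  0.035 ]
peg0 [ 0.6076 -0.0931  0.012 ]
peg1 [ 0.6087 -0.1671  0.012 ]
spout [0.4297 0.0592 0.1   ]
coaster [0.6112 0.0104 0.012 ]
[ 0.048  -0.0048  0.1395]
peg along -0.14218550536272087 across 0.002293679712211005
```

```bash
python3 -m creep '[{"claw":0.0878,"xyz":[0.048,-0.0048,0.0],"twist":0},{"claw":0.0878,"xyz":[0.048,-0.0048,0.0],"twist":0},{"claw":0.0878,"xyz":[0.048,-0.0048,0.04],"twist":0},{"claw":0.0878,"xyz":[0.048,-0.0048,0.08],"twist":0},{"claw":0.0878,"xyz":[0.048,-0.0048,0.115],"twist":0},{"claw":0.0878,"xyz":[0.048,-0.0048,0.1355],"twist":0},{"claw":0.0878,"xyz":[0.048,-0.0048,0.1355],"twist":0},{"claw":0.03,"xyz":[0.048,-0.0048,0.1355],"twist":0},{"claw":0.03,"xyz":[0.048,-0.0048,0.1355],"twist":0},{"claw":0.03,"xyz":[0.048,-0.0048,0.1355],"twist":0},{"claw":0.03,"xyz":[0.048,-0.0048,0.1355],"twist":0},{"claw":0.03,"xyz":[0.048,-0.0048,0.1355],"twist":0}]'
```

```text
time_s: 14.45
tcp_pos: [0.444, -0.0521, 0.0659]
tool_rot: [3.14, 0.0, 1.527]
contact_force: [-1.7, 0.3, 6.1]
grip_width: 0.746
grasp_force: 30.0
```

```bash
python3 -m creep '[{"claw":0.03,"xyz":[0,0,-0.03],"twist":0},{"claw":0.03,"xyz":[0,0,-0.06],"twist":0},{"claw":0.03,"xyz":[0.015,0.035,-0.065],"twist":0},{"claw":0.03,"xyz":[0.032,0.075,-0.065],"twist":0},{"claw":0.03,"xyz":[0.05,0.115,-0.065],"twist":0},{"claw":0.03,"xyz":[0.065,0.15,-0.065],"twist":0},{"claw":0.03,"xyz":[0.0702,0.1656,-0.06],"twist":0},{"claw":0.03,"xyz":[0.0702,0.1656,-0.04],"twist":0},{"claw":0.03,"xyz":[0.0702,0.1656,-0.025],"twist":0},{"claw":0.03,"xyz":[0.0702,0.1656,-0.016],"twist":0},{"claw":0.03,"xyz":[0.0702,0.1656,-0.0125],"twist":0},{"claw":0.03,"xyz":[0.0702,0.1656,-0.0125],"twist":0},{"claw":0.03,"xyz":[0.0702,0.1656,-0.0125],"twist":0}]'
```

```text
time_s: 16.08
tcp_pos: [0.6109, 0.0106, 0.0781]
tool_rot: [-3.14, 0.0, 1.527]
contact_force: [-5.5, -0.3, 6.1]
grip_width: 0.747
grasp_force: 30.0
```

```bash
python3 -m creep '[{"claw":0.07,"xyz":[0,0,0],"twist":0},{"claw":0.0878,"xyz":[0,0,0],"twist":0},{"claw":0.0878,"xyz":[0,0,0],"twist":0},{"claw":0.0878,"xyz":[0,0,0],"twist":0},{"claw":0.0878,"xyz":[0,0,-0.04],"twist":0},{"claw":0.0878,"xyz":[0,0,-0.09],"twist":0},{"claw":0.0878,"xyz":[0,0,-0.12],"twist":0},{"claw":0.06,"xyz":[0.0398,-0.1848,-0.12],"twist":0},{"claw":0.06,"xyz":[0.0398,-0.1848,-0.12],"twist":0},{"claw":0.05,"xyz":[0.0398,-0.1848,-0.12],"twist":0},{"claw":0.05,"xyz":[0.0398,-0.1848,-0.12],"twist":0},{"claw":0.05,"xyz":[0.0398,-0.1848,-0.10],"twist":0},{"claw":0.05,"xyz":[0.0398,-0.1848,-0.06],"twist":0},{"claw":0.05,"xyz":[0.0398,-0.1848,-0.02],"twist":0},{"claw":0.05,"xyz":[0.0398,-0.1848,0.0095],"twist":0},{"claw":0.05,"xyz":[0.0398,-0.1848,0.0095],"twist":0}]'
python3 - <<'E'
from comp import *
s=snap('wrist'); cv2.imwrite('pics/w5.png',s['pixels'])
E
```

```text
time_s: 18.08
tcp_pos: [0.4288, 0.0585, 0.0665]
tool_rot: [-3.138, 0.001, 1.527]
contact_force: [0.6, 1.1, 0.4]
grip_width: 0.569
grasp_force: 0.0
```

View pics/w5.png

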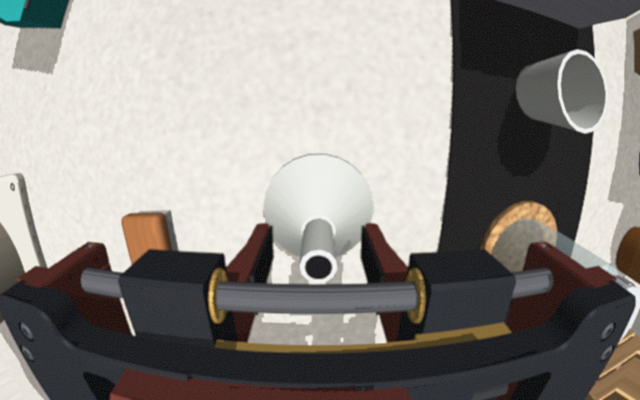

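```bash
python3 -m creep '[{"claw":0.0,"xyz":[0,0,0],"twist":0},{"claw":0.0,"xyz":[0,0,0],"twist":0},{"claw":0.0,"xyz":[0,0,0],"twist":0},{"claw":0.0,"xyz":[0,0,0],"twist":0},{"claw":0.0,"xyz":[0,0,0],"twist":0},{"claw":0.0,"xyz":[0,0,-0.05],"twist":0},{"claw":0.0,"xyz":[0,0,-0.1],"twist":0},{"claw":0.0,"xyz":[0,0,-0.15],"twist":0},{"claw":0.0,"xyz":[0,0,-0.185],"twist":0},{"claw":0.0,"xyz":[0,0,-0.185],"twist":0},{"claw":0.0,"xyz":[-0.01,0.04,-0.185],"twist":0},{"claw":0.0,"xyz":[-0.02,0.09,-0.185],"twist":0},{"claw":0.0,"xyz":[-0.03,0.13,-0.185],"twist":0},{"claw":0.0,"xyz":[-0.0385,0.17,-0.185],"twist":0},{"claw":0.0,"xyz":[-0.0396,0.184,-0.185],"twist":0},{"claw":0.0,"xyz":[-0.0396,0.184,-0.185],"twist":0},{"claw":0.0,"xyz":[-0.0396,0.184,-0.185],"twist":0}]'
python3 - <<'E'
from comp import *
for n in ('scene','side'):
    s=snap(n); 
    for p in [(.611,.011,.13),(.611,.011,.19)]: print(n,proj(s,p))
    x,y=map(int,proj(s,(.611,.011,.15))); globals()[n]=cv2.resize(s['pixels'][max(0,y-60):max(0,y-60)+120,x-60:x+60],(400,400)); print(x-60,y-60)
cv2.imwrite('pics/f1.png',np.hstack([scene,side]))
E
```

```text
time_s: 20.25
tcp_pos: [0.6097, 0.0115, 0.2523]
tool_rot: [-3.14, 0.0, 1.528]
contact_force: [-0.1, -0.4, -0.6]
grip_width: 0.199
grasp_force: 30.0
scene [216.179  175.0393]
scene [212.3989 158.1136]
154 109
side [403.9315 198.3506]
side [405.9236 181.9026]
344 132
```

View pics/f1.png

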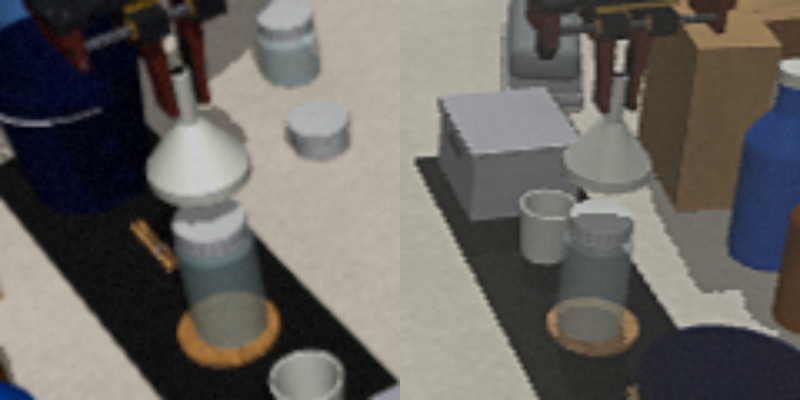

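```bash
python3 -m creep '[{"claw":0.0,"xyz":[0,0,0.02],"twist":0},{"claw":0.0,"xyz":[0,0,0.04],"twist":0},{"claw":0.0,"xyz":[0,0,0.055],"twist":0},{"claw":0.0,"xyz":[0,0,0.064],"twist":0},{"claw":0.0,"xyz":[0,0,0.068],"twist":0},{"claw":0.0,"xyz":[0,0,0.068],"twist":0},{"claw":0.0,"xyz":[0,0,0.068],"twist":0}]'
```

```text
time_s: 21.22
tcp_pos: [0.6116, 0.0111, 0.1856]
tool_rot: [3.141, -0.0, 1.527]
contact_force: [-0.5, -0.1, -0.3]
grip_width: 0.2
grasp_force: 30.0
```

```bash
python3 -m creep '[{"claw":0.0,"xyz":[0,0,0.002],"twist":0},{"claw":0.0,"xyz":[0,0,0.002],"twist":0},{"claw":0.03,"xyz":[0,0,0.002],"twist":0},{"claw":0.05,"xyz":[0,0,0.002],"twist":0},{"claw":0.05,"xyz":[0,0,0.002],"twist":0},{"claw":0.05,"xyz":[0,0,-0.03],"twist":0},{"claw":0.07,"xyz":[0,0,-0.08],"twist":0},{"claw":0.0878,"xyz":[0,0,-0.08],"twist":0},{"claw":0.0878,"xyz":[0,0,-0.08],"twist":0}]'
python3 - <<'E'
from comp import *
for n in ('scene','side'):
    s=snap(n); x,y=map(int,proj(s,(.611,.011,.15))); globals()[n]=cv2.resize(s['pixels'][max(0,y-60):max(0,y-60)+120,x-60:x+60],(400,400))
cv2.imwrite('pics/f2.png',np.hstack([scene,side]))
print(ctrl.get_state()['tcp_pos'])
E
```

```text
time_s: 22.35
tcp_pos: [0.6109, 0.0112, 0.2646]
tool_rot: [-3.141, -0.0, 1.527]
contact_force: [-1.1, -0.6, -0.6]
grip_width: 0.87
grasp_force: 0.0
[0.6103 0.0112 0.2635]
```

View pics/f2.png

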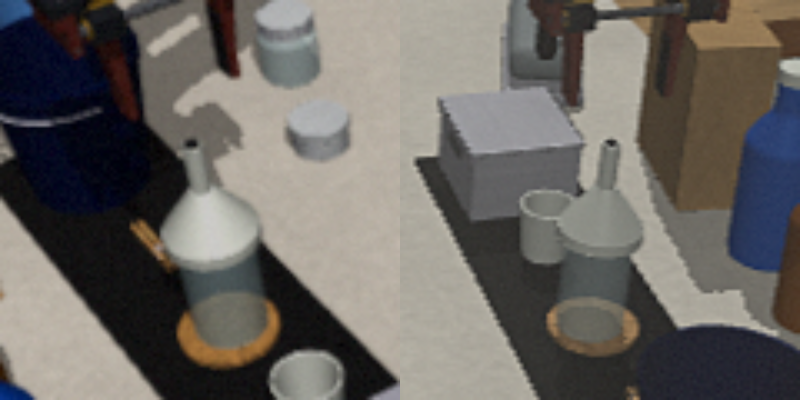

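```bash
python3 -m creep '[{"claw":0.0878,"xyz":[-0.1835,-0.2098,0],"twist":0},{"claw":0.0878,"xyz":[-0.1835,-0.2098,0],"twist":0},{"claw":0.0878,"xyz":[-0.1835,-0.2098,0.05],"twist":0},{"claw":0.0878,"xyz":[-0.1835,-0.2098,0.10],"twist":0},{"claw":0.0878,"xyz":[-0.1835,-0.2098,0.14],"twist":0},{"claw":0.0878,"xyz":[-0.1835,-0.2098,0.14],"twist":0},{"claw":0.0878,"xyz":[-0.1835,-0.2098,0.14],"twist":0},{"claw":0.0878,"xyz":[-0.1835,-0.2098,0.14],"twist":0},{"claw":0.0878,"xyz":[-0.1835,-0.2098,0.14],"twist":0}]'
python3 - <<'E'
from comp import *
s=snap('scene'); print(onz(s,249.7,143,.035)) 
s=snap('wrist'); g=cv2.cvtColor(s['pixels'],cv2.COLOR_BGR2GRAY); cv2.imwrite('pics/w6.png',s['pixels'][150:330])
print(proj(s,(.394,-.163,.035)),proj(s,(.394,-.1315,.035)),tool((.394,-.163,.009)))
E
```

```text
time_s: 23.58
tcp_pos: [0.3951, -0.1631, 0.1261]
tool_rot: [3.139, 0.001, 1.528]
contact_force: [-1.0, -0.5, -0.5]
grip_width: 0.999
grasp_force: 0.0
[ 0.3902 -0.1627  0.035 ]
[316.4385 197.6307] [314.8103 160.9585] [ 0.    -0.001  0.117]
```

View pics/w6.png

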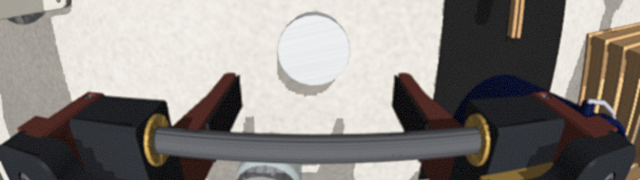

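```bash
python3 -m creep '[{"claw":0.0878,"xyz":[0,-0.003,0.04],"twist":0},{"claw":0.0878,"xyz":[0,-0.003,0.08],"twist":0},{"claw":0.0878,"xyz":[0,-0.003,0.105],"twist":0},{"claw":0.0878,"xyz":[0,-0.003,0.116],"twist":0},{"claw":0.0878,"xyz":[0,-0.003,0.116],"twist":0},{"claw":0.03,"xyz":[0,-0.003,0.116],"twist":0},{"claw":0.03,"xyz":[0,-0.003,0.116],"twist":0},{"claw":0.03,"xyz":[0,-0.003,0.116],"twist":0},{"claw":0.03,"xyz":[0,-0.003,0.116],"twist":0},{"claw":0.03,"xyz":[0,-0.003,0.116],"twist":0}]'
```

```text
time_s: 24.92
tcp_pos: [0.3913, -0.1632, 0.0097]
tool_rot: [3.14, 0.001, 1.527]
contact_force: [-1.2, 0.5, 8.0]
grip_width: 0.712
grasp_force: 30.0
```

```bash
python3 -m creep '[{"claw":0.03,"xyz":[0,0,-0.05],"twist":0},{"claw":0.03,"xyz":[0,0,-0.1],"twist":0},{"claw":0.03,"xyz":[0.03,0,-0.14],"twist":0},{"claw":0.03,"xyz":[0.08,-0.002,-0.16],"twist":0},{"claw":0.03,"xyz":[0.13,-0.003,-0.16],"twist":0},{"claw":0.03,"xyz":[0.18,-0.004,-0.16],"twist":0},{"claw":0.03,"xyz":[0.23,-0.005,-0.16],"twist":0},{"claw":0.03,"xyz":[0.28,-0.006,-0.16],"twist":0},{"claw":0.03,"xyz":[0.33,-0.007,-0.16],"twist":0},{"claw":0.03,"xyz":[0.38,-0.008,-0.16],"twist":0},{"claw":0.03,"xyz":[0.43,0.0,-0.16],"twist":0},{"claw":0.03,"xyz":[0.4645,0.03,-0.16],"twist":0},{"claw":0.03,"xyz":[0.4645,0.08,-0.16],"twist":0},{"claw":0.03,"xyz":[0.4645,0.13,-0.16],"twist":0},{"claw":0.03,"xyz":[0.4645,0.18,-0.16],"twist":0},{"claw":0.03,"xyz":[0.4645,0.2169,-0.15],"twist":0},{"claw":0.03,"xyz":[0.4645,0.2169,-0.14],"twist":0},{"claw":0.03,"xyz":[0.4645,0.2169,-0.14],"twist":0},{"claw":0.03,"xyz":[0.4645,0.2169,-0.14],"twist":0}]'
python3 - <<'E'
from comp import *
s=snap('wrist'); cv2.imwrite('pics/w7.png',s['pixels'])
E
```

```text
time_s: 27.3
tcp_pos: [0.6264, 0.2918, 0.1491]
tool_rot: [-3.141, 0.0, 1.528]
contact_force: [-0.1, -0.2, -1.2]
grip_width: 0.716
grasp_force: 30.0
```

View pics/w7.png

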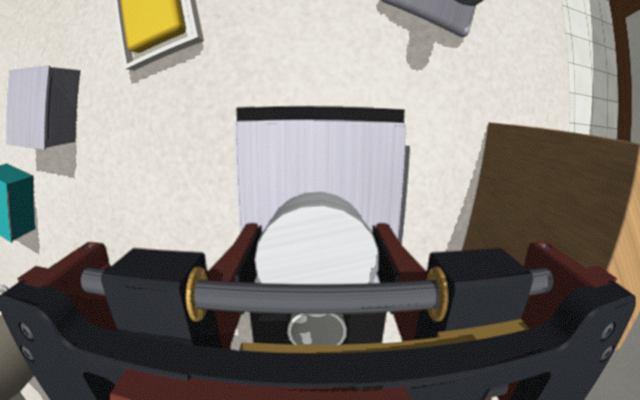

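```bash
python3 - <<'E'
from comp import *
s=snap('wrist'); a,b=onz(s,237,122,.089),onz(s,404,123,.089); print(a,b,(a+b)/2-.067*np.array([.0523,.9986,0]))
E
```

```text
[0.5704 0.3601 0.089 ] [0.6925 0.3544 0.089 ] [0.628  0.2904 0.089 ]
```

```bash
python3 -m creep '[{"claw":0.03,"xyz":[-0.001,0.001,0.02],"twist":0},{"claw":0.03,"xyz":[-0.001,0.001,0.035],"twist":0},{"claw":0.03,"xyz":[-0.001,0.001,0.045],"twist":0},{"claw":0.03,"xyz":[-0.001,0.001,0.05],"twist":0},{"claw":0.03,"xyz":[-0.001,0.001,0.05],"twist":0},{"claw":0.03,"xyz":[-0.001,0.001,0.05],"twist":0}]'
```

```text
time_s: 28.15
tcp_pos: [0.6287, 0.2907, 0.099]
tool_rot: [3.141, -0.0, 1.527]
contact_force: [0.2, -0.8, -1.1]
grip_width: 0.71
grasp_force: 30.0
```

```bash
python3 -m creep '[{"claw":0.03,"xyz":[0,0,0.001],"twist":0},{"claw":0.03,"xyz":[0,0,0.001],"twist":0},{"claw":0.07,"xyz":[0,0,0.001],"twist":0},{"claw":0.0878,"xyz":[0,0,0.001],"twist":0},{"claw":0.0878,"xyz":[0,0,0.001],"twist":0},{"claw":0.0878,"xyz":[0,0,0.001],"twist":0},{"claw":0.0878,"xyz":[0,0,-0.05],"twist":0},{"claw":0.0878,"xyz":[0,0,-0.11],"twist":0},{"claw":0.0878,"xyz":[0,0,-0.17],"twist":0},{"claw":0.0878,"xyz":[0.06,-0.1,-0.19],"twist":0},{"claw":0.0878,"xyz":[0.06,-0.2,-0.19],"twist":0},{"claw":0.0878,"xyz":[0.06,-0.2,-0.19],"twist":0},{"claw":0.0878,"xyz":[0.06,-0.2,-0.19],"twist":0},{"claw":0.0878,"xyz":[0.06,-0.2,-0.19],"twist":0}]'
python3 - <<'E'
from comp import *
s=snap('scene'); b=snap('side')
cv2.imwrite('pics/end.png',np.hstack([cv2.resize(s['pixels'][110:310,140:340],(400,400)),cv2.resize(b['pixels'][130:330,320:520],(400,400))]))
E
```

```text
time_s: 29.9
tcp_pos: [0.4306, 0.3599, 0.2896]
tool_rot: [3.141, -0.001, 1.529]
contact_force: [1.0, -0.0, 0.4]
grip_width: 0.997
grasp_force: 0.0
```

View pics/end.png

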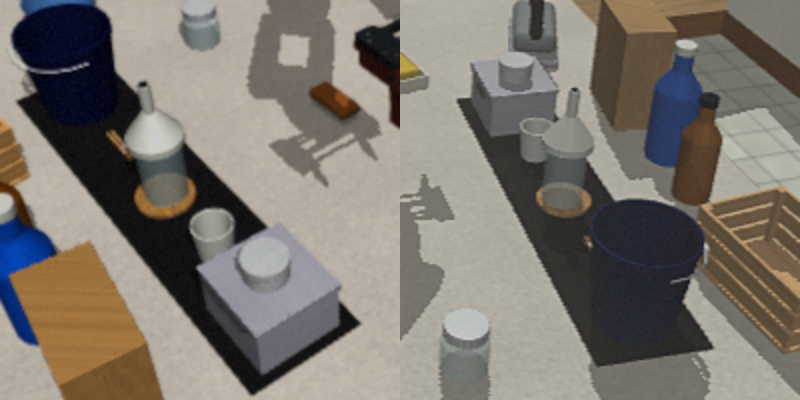

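```bash
python3 - <<'E'
from comp import *
s=snap('scene'); b=snap('side'); c,u=np.array([.6133,.012]),np.array([.0523,.9986])
for n,p,q,z in [('tin',(264,255),(115,61),.122),('cup',(212,226),(138,128),.064),('spout',(142,86),(174,92),.216),('jarbase',(163,189),(164,200),.014)]:
    for w,r,o in ((s,p,(140,110)),(b,np.array(q),(320,130))):
        P=onz(w,r[0]/2+o[0],r[1]/2+o[1],z)[:2]; print(n,P,'along',(P-c)@u,'across',(P-c)@[u[1],-u[0]])
E
```

```text
tin [0.6285 0.2894] along 0.27783162753581814 across 0.0006800960690501847
tin [0.6271 0.2839] along 0.2722368521328659 across -0.0004665485610887013
cup [0.6234 0.1602] along 0.1485489960924029 across 0.0023296555126049016
cup [0.6209 0.1453] along 0.13347260461581947 across 0.000667771818332817
spout [0.6162 0.0213] along 0.00943774920543305 across 0.0024346622271002464
spout [0.6079 0.0026] along -0.009639617741919767 across -0.004861066250451425
jarbase [0.6138 0.0086] along -0.003366622264115251 across 0.0007065256961426197
jarbase [0.6127 0.001 ] along -0.011040340524074033 across -2.477946976512392e-05
```

```bash
python3 -c "
from station import ctrl
print(ctrl.sign_off())"
```

```text
the job is handed in; nothing more can be done
None
```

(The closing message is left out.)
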